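# Close a filter holder on its flask and hold it shut

## Robot

A 7-joint arm with a two-finger parallel gripper is mounted at the origin on the work surface. World frame = base frame: x ahead of the robot, y to its left, z up, the work surface at z = 0. Lengths are in mm, angles in rad, forces in N, time in s.
With the tool pointing down it reaches from about 400 to 850 mm from the base axis. Payload 6.9 kg.
Tool frame: the origin (TCP) lies on the centre line of the jaws, within the pads' length; the fingertips stand 19 mm ahead of it and the grasp point (between the pads) is the TCP; z points along the fingers, y is the line along which they close (so a half turn about z gives the same grasp; the last joint's range is limited). The gripper opens to 85 mm and grips with 20 to 120 N. Pads are 22 mm wide; open, the fingers measure 114 mm over their backs; the gripper's body (76 mm by 85 mm) begins 54 mm behind the grasp point. The pads swing forward as they close: fully open they stand 13 mm farther back than shut.
Start: joints at [-1.006, 0.507, -0.238, 1.5, 0.126, 1.149, -0.155], TCP at [276.812, 560.346, 250.275] pointing down, gripper open.
Joint ranges: [-3.08, 3.08], [-0.24, 2.05], [-1.43, 1.35], [0, 2.5], [-1.52, 4.66], [0.17, 1.96], [-2.89, 2.89]. Speed limits (rad/s): [2.39, 2.39, 3.14, 3.14, 3.14, 3.14, 3.14].

## Interface

Orientations are given as a unit quaternion [w, x, y, z].
In Python, from cell import manip, get_image, boxes_of, masks_of, mark_of gives the robot as it stands.
- The arm moves only by the tool drive_tool, never from a script. Its argument "moves" is a list of rows, each an object with "linear": the shift along the tool's x, y, z in m, a list of three; "delta_rot": the turn, a rotation vector about the tool's x, y, z in degrees, a list of three. A call has 1 to 10 rows; each row shifts and turns the commanded pose from where the row before left it, along the tool's axes as they then stand; what a row does not reach is not made up. A row lasts 1/8 s, in which the tool goes at most 62.5 mm and 10.7 degrees, less where a joint would pass 70% of its speed; a pose out of reach is approached as far as the arm can. A call with a gripper value outside its range is refused whole. "gripper" is the opening, from -1 (shut) to 1 (fully open), so that 0 is half open, set as the call begins (left out, the last holds). The fingers move at their own pace and stop on an object; "newtons" is the grip in N (left out, the last holds). Time passes only in rows, so rows that do not move let the fingers close. It gives the time, the measured TCP pose, the force, the opening and the grip force at its end, in the units of the state.
- manip.observe(): the state, without advancing time (a new reading comes with each control period).
- get_image(name): name is "side" or "top"; returns a dict with "image" (400x640x3 uint8, red, green, blue), "camera_matrix" (3x3 intrinsics, pixels), "origin" and "attitude" of the camera in the world. Camera axes: x right, y down, z forward; pixel columns grow to the right and rows downward; lengths in mm; the calibration is good to about 2 mm. A picture is of the moment at which its call begins. There is no depth.
- manip.finish_job(): hands the job in; it is judged then, once.
Trained networks look in a picture, given as the dict that the camera call returned (one of the last four; its "shot" number tells which), for a name from the list of things; names that differ only in an ending like _2 or _b are one class to them, and where a whole thing is asked for, a point or a joint stands for the part that bears it (a point fixed in the world has none). Each returns a list of dicts, best first, with "confidence" (0 to 1); they miss things now and then, are a little off and sometimes report something else, mostly with a low value. They report only what shows in the picture. A call takes as long as a camera call. They do not tell look-alikes from the thing itself.
- boxes_of(label, picture): "at" ([column, row] in pixels, amid what is visible of it).
- masks_of(label, picture): "mask" (400x640 bool, what is visible of it) and "at" ([column, row] in pixels, amid what is visible of it).
- mark_of(label, picture): "at" ([column, row] in pixels: a listed point, or the origin of a listed thing).
The state is a dict: "time": time; "q": joint angles; "joint_vel": joint speeds; "joint_torque": joint torques, N m; "ee_pos": TCP position; "eef_rot": TCP orientation; "wrist_force": force on the tool from outside, world axes, zero at the start; "wrist_torque": the same for the moment, N m; "opening": finger opening in mm; "gripper_force": force on a finger pad.
Only numpy, scipy, OpenCV 4.12 (cv2) and the standard library are available. Lean on these libraries where they do the work, as an engineer would, in place of code of your own. Each camera call takes 0.05 s, during which the arm holds its last target. There are 200 camera calls.

## Task

Take the lower half of the filter holder (the plate with the rubber stopper underneath) out of its parking stand, set its stopper fully into the neck of the flask and let go. Then fit the upper half (the cup with the flange) over its two dowels and press it down against the springs until the two plates meet; finish while still gripping the cup and holding the pair pressed shut, do not let go. Leave everything else on the bench where it stands.

Things in the scene. Friction and masses are not known exactly. Their poses are not given: they have to be found in the camera images.
- support_center (a point): Lower half, 0.25 kg: steel plate 96 long (its x) x 48 wide (y) x 14 mm thick; the point is the plate's centre, z up. On top two equal dowels at x = +36 and -36 mm, 8 mm in diameter, 20 mm tall, the last 8 mm tapering to 2 mm, and between them a 38 mm white sprung disc, 4 mm proud. A rubber stopper hangs below. Grip it across the 48 mm, on the long flat sides.
- stopper_foot (a point): Centre of the foot of the lower half's black rubber stopper. The stopper is 28 mm long below the plate and tapers from 29 mm diameter at the plate to 22 mm at this foot.
- stand: White parking stand fixed to the bench; origin under its centre at bench height. An upright tube, 38 mm outside and 32 mm inside diameter, rim 55 mm above the bench, on an 85 mm square foot 8 mm thick. At the start the stopper hangs loosely in it, the plate resting on the rim.
- cup_center (a point): Upper half, 0.18 kg: flange 96 (x) x 48 (y) x 8 mm thick with 10 mm through holes at x = +36 and -36 mm; on it an open cup 42 mm across, 64 mm high in all. Flat grip pads on its +y and -y sides, 28 mm wide, 8 to 58 mm above the underside, 46 mm over their faces. The point is on the axis 32 mm above the underside, z up. Stands flange down on the bench; fits either way round.
- flask_mouth (a point): Centre of the mouth (rim plane, 122 mm above the bench) of the glass flask, fixed to the bench in a 120 mm square steel cradle. Upright straight neck 46 mm long, 32 mm inside, 38 mm outside diameter; below it the flask widens to 90 mm. With the stopper fully in, the plate's underside rests on this rim, at any yaw.
- seal (a joint): How far the lower half's white sprung disc is pushed in: 0 standing 4 mm proud, 0.004 m flush with the plate. It takes about 3 N to start and 9 N to push flush, more than the upper half weighs: the halves stand 4 mm apart until pressed. Flush is a hard stop, steel on steel.
- beaker_center (a point): empty glass beaker, 66 mm across, 85 mm high; point half-way up its middle. A bystander, loose on the bench.
- jar_center (a point): amber glass jar with black lid, 56 mm across, 85 mm high; point half-way up its middle. A bystander, loose on the bench.
- bung_center (a point): loose solid rubber bung, 40 mm across the wide top, 32 mm high; not part of the job; point half-way up its middle. A bystander, loose on the bench.
- dish_center (a point): clear plastic petri dish, 68 mm across, 16 mm high; point half-way up its middle. A bystander, loose on the bench.
- rack_center (a point): steel wire rack with glass tubes, 205 x 65 mm, 110 mm high with the tubes; point 36 mm above the bench. A bystander, loose on the bench.
- slidebox_center (a point): grey plastic slide box, 170 x 80 x 35 mm; point half-way up its middle. A bystander, loose on the bench.
Things that resemble listed ones, but are neither listed nor needed, are in the scene too. What is shaped like the part that bears support_center but blue or red is not meant.

How it is judged:
By the outcome, as a careful person would: the job done as asked, in the order asked, and still so for the second after the job is handed in, while the arm keeps its last pose, push and grip.
It also fails if it takes over 61 s, if anything falls off the work surface, if the arm or the gripper's body presses on something with over 40 N, if the wrist force passes 120 N, or if a joint passes its speed limit or range.

## Working session

There is one attempt and no reset: what is moved stays moved. The work goes in short steps, Python scripts to look and compute and a tool call to move; the robot and the scene stay as the last step left them, time stands still between calls to the robot, and variables do not carry over. Pictures are saved under pics/ and viewed, at most 11 in all, crops included, and the job is handed in when it is done.

Besides the shell and the picture viewer there is one more tool, called after "Call:" in YAML: its name, and indented under it one key for each argument. drive_tool: Moves the arm, as the interface text tells. Its arguments: {"type":"object","properties":{"moves":{"type":"array"},"gripper":{"type":"number"},"newtons":{"type":"number"}},"required":["moves"]}

```bash
mkdir -p pics; ls; cat > h.py <<'E'
import numpy as np,cv2
from scipy.spatial.transform import Rotation as R
from cell import manip,get_image,boxes_of,masks_of,mark_of
def rot(p):
    a=np.array(p["attitude"],float)
    return a if a.shape==(3,3) else R.from_quat(a[[1,2,3,0]]).as_matrix()
def ray(p,uv):
    d=rot(p)@np.linalg.solve(np.array(p["camera_matrix"]),[uv[0],uv[1],1.]); return np.array(p["origin"],float),d/np.linalg.norm(d)
def atz(p,uv,z):
    o,d=ray(p,uv); return o+d*(z-o[2])/d[2]
def proj(p,X):
    c=np.array(p["camera_matrix"])@(rot(p).T@(np.array(X,float)-np.array(p["origin"]))); return c[:2]/c[2]
def tri(p,a,q,b):
    o1,d1=ray(p,a);o2,d2=ray(q,b)
    s=np.linalg.lstsq(np.c_[d1,-d2],o2-o1,rcond=None)[0]
    x,y=o1+s[0]*d1,o2+s[1]*d2; return (x+y)/2,np.linalg.norm(x-y)
def save(p,n): cv2.imwrite("pics/"+n,p["image"][:,:,::-1])
E
python3 - <<'E'
from h import *
np.set_printoptions(precision=1,suppress=True)
s=get_image("side");t=get_image("top")
save(s,"s0.png");save(t,"t0.png")
for p in(s,t): print(p["origin"],rot(p).tolist(),np.array(p["camera_matrix"]).tolist())
for l in["support_center","stopper_foot","stand","cup_center","flask_mouth","beaker_center","jar_center","bung_center","dish_center","rack_center","slidebox_center"]:
    for n,p in(("s",s),("t",t)):
        print(l,n,[(np.round(m["at"]).tolist(),round(m["confidence"],2)) for m in mark_of(l,p)[:4]])
print(manip.observe())
E
```

```text
pics
[-303.7 -922.3 1339.3] [[0.7457280039501892, -0.4786074912729768, 0.4634917619784132], [-0.6662188400741194, -0.5288923287848828, 0.5257616966676049], [-0.006496249284134614, -0.700862164658566, -0.7132671483359845]] [[508.8505196800704, 0.0, 324.633269642943], [0.0, 508.8505196800704, 195.68096368935687], [0.0, 0.0, 1.0]]
[ 258.2    6.  1477.4] [[0.029708276542697015, -0.9800752764201774, 0.19639213541986886], [-0.9995193448360411, -0.030869609565326157, -0.0028542080891230254], [0.00885988732401996, -0.19621294492259628, -0.9805212810752291]] [[518.3290766622426, 0.0, 325.35890712734044], [0.0, 518.3290766622426, 210.01031973517956], [0.0, 0.0, 1.0]]
support_center s [([405.0, 302.0], 0.93), ([367.0, 249.0], 0.82), ([361.0, 214.0], 0.69), ([408.0, 234.0], 0.68)]
support_center t [([411.0, 233.0], 0.87), ([367.0, 194.0], 0.8), ([424.0, 185.0], 0.76), ([486.0, 260.0], 0.76)]
stopper_foot s [([365.0, 250.0], 0.86), ([363.0, 217.0], 0.83), ([406.0, 310.0], 0.76), ([405.0, 246.0], 0.7)]
stopper_foot t [([433.0, 284.0], 0.9), ([364.0, 198.0], 0.84), ([411.0, 235.0], 0.78), ([420.0, 
[... 597 characters left out ...]
, 0.55)]
dish_center t [([360.0, 271.0], 0.88)]
rack_center s [([445.0, 263.0], 0.8), ([330.0, 159.0], 0.73)]
rack_center t [([485.0, 186.0], 0.66)]
slidebox_center s [([215.0, 162.0], 0.87), ([276.0, 156.0], 0.48), ([317.0, 250.0], 0.48)]
slidebox_center t [([158.0, 271.0], 0.68)]
{'time': 1.2, 'q': array([-1. ,  0.5, -0.2,  1.5,  0.1,  1.1, -0.2]), 'joint_vel': array([ 0.,  0.,  0.,  0., -0., -0.,  0.]), 'joint_torque': array([  0. , -62. ,  -2.2, -25. ,   0. ,   0. ,  -0. ]), 'ee_pos': array([276.8, 560.4, 250.3]), 'eef_rot': array([-0. ,  0.2,  1. ,  0. ]), 'wrist_force': array([ 0.5, -0.3,  0.3]), 'wrist_torque': array([-0., -0., -0.]), 'gripper_force': 0.0, 'opening': 85.6546781787752}
```

```bash
python3 - <<'E'
import cv2
a=cv2.imread("pics/s0.png")[100:370,170:530];cv2.imwrite("pics/s0c.png",cv2.resize(a,None,fx=2.2,fy=2.2,interpolation=3))
a=cv2.imread("pics/t0.png")[100:340,120:540];cv2.imwrite("pics/t0c.png",cv2.resize(a,None,fx=1.9,fy=1.9,interpolation=3))
E
```

```text
(no output)
```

View pics/s0c.png

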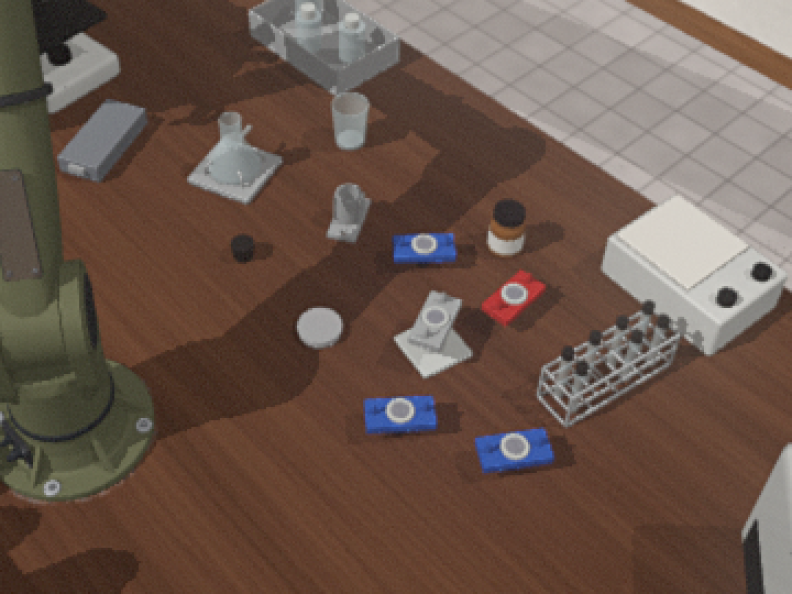

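View pics/t0c.png

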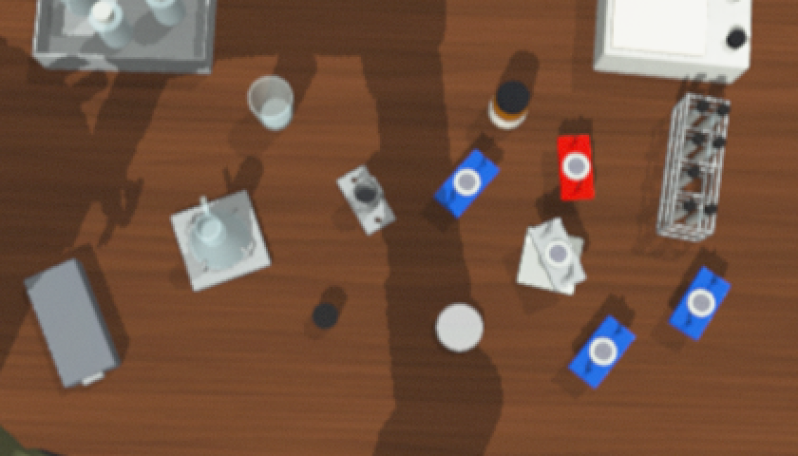

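```bash
cat >> h.py <<'E'
def near(f,l,p,uv):
    r=[m for m in f(l,p) if np.hypot(*(np.array(m["at"])-uv))<22]
    return min(r,key=lambda m:np.hypot(*(np.array(m["at"])-uv))) if r else None
def rect(p,m,z):
    v,u=np.nonzero(m); q=np.array([atz(p,(a,b),z)[:2] for a,b in zip(u,v)],np.float32)
    c,w,_=cv2.minAreaRect(q); b=cv2.boxPoints((c,w,_)); e=[b[1]-b[0],b[2]-b[1]]
    l=max(e,key=np.linalg.norm); return np.array(c),sorted(w),np.degrees(np.arctan2(l[1],l[0]))%180
E
python3 - <<'E'
from h import *
np.set_printoptions(precision=1,suppress=True)
s=get_image("side");t=get_image("top")
for l,a,b,z in(("support_center",(367,247),(412,233),(62,69)),("cup_center",(328,193),(310,203),(32,8)),("flask_mouth",(274,153),(230,218),(122,122))):
    ma,mb=near(mark_of,l,s,a),near(mark_of,l,t,b)
    print(l,ma and ma["at"],mb and mb["at"])
    if ma and mb: print(tri(s,ma["at"],t,mb["at"]))
    if ma: print(" s",atz(s,ma["at"],z[0]))
    if mb: print(" t",atz(t,mb["at"],z[0]))
    if l!="flask_mouth":
        for n,p,c in(("s",s,a),("t",t,b)):
            m=near(masks_of,l,p,c)
            if m is not None: print(n,m["mask"].sum(),rect(p,m["mask"],z[1]));cv2.imwrite(f"pics/m_{l}_{n}.png",m["mask"]*255)
# other obstacles
for l,a,b in(("jar_center",(399,204),(386,153)),("dish_center",(315,246),(360,271)),("rack_center",(445,263),(485,186)),("beaker_center",(327,157),(260,155)),("bung_center",(281,213),(294,266))): print(l,tri(s,a,t,b))
for b,z in(((367,194),30),((424,185),30),((486,260),30),((433,284),30)): print(atz(t,b,z))
print(manip.observe()["time"],R.from_quat(manip.observe()["eef_rot"][[1,2,3,0]]).as_matrix())
E
```

```text
support_center [365.7, 244.0] [412.0, 230.6]
(array([ 485. , -235.4,   63.3]), np.float64(13.8536947636169))
 s [ 479.1 -231.9   62. ]
 t [ 491.2 -239.4   62. ]
s 408 (array([ 475.8, -243.4]), [51.170135498046875, 107.31117248535156], np.float32(24.535269))
t 638 (array([ 480.5, -241. ]), [53.497528076171875, 95.69332885742188], np.float32(23.637493))
cup_center [327.1, 193.1] [309.7, 204.8]
(array([562.2,  46.7,  30. ]), np.float64(0.7047148925326047))
 s [561.2  45.1  32. ]
 t [561.5  46.9  32. ]
s 373 (array([570.4,  51.5]), [63.627994537353516, 132.97299194335938], np.float32(40.527885))
t 519 (array([567. ,  37.8]), [52.94450378417969, 93.8569107055664], np.float32(32.50847))
flask_mouth [276.2, 155.7] [228.2, 215.2]
(array([509.3, 265.2, 100. ]), np.float64(5.272148328028691))
 s [492.6 245.3 122. ]
 t [507.5 259.7 122. ]
jar_center (array([ 718.7, -167.2,   31.3]), np.float64(8.869160288844446))
dish_center (array([ 378.2, -100.1,   14.8]), np.float64(2.7602233625900454))
rack_center (array([ 624.1, -447.2,   47.4]), np.float64(10.397731443268938))
beaker_center (array([704.2, 199.4,  22.5]), np.float64(7.376686210846606))
bung_center (array([384.4,  86.4,  22.1]), np.float64(6.142844367491707))
[ 598.7 -116.1   30. ]
[ 630.5 -280.    30. ]
[ 419.5 -452.3   30. ]
[ 348.3 -302.8   30. ]
1.8 [[-0.9  0.4  0. ]
 [ 0.4  0.9  0. ]
 [-0.   0.  -1. ]][ WARN:0@2.621] global loadsave.cpp:1063 imwrite_ Unsupported depth image for selected encoder is fallbacked to CV_8U.
```

```bash
python3 - <<'E'
import cv2,numpy as np
s=cv2.imread("pics/s0.png");t=cv2.imread("pics/t0.png")
def c(i,u,v):return cv2.resize(i[v-25:v+25,u-33:u+33],(396,300),interpolation=cv2.INTER_CUBIC)
cv2.imwrite("pics/mont.png",np.vstack([np.hstack([c(t,412,234),c(t,230,220)]),np.hstack([c(s,367,246),c(s,274,165)])]))
E
```

```text
(no output)
```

View pics/mont.png

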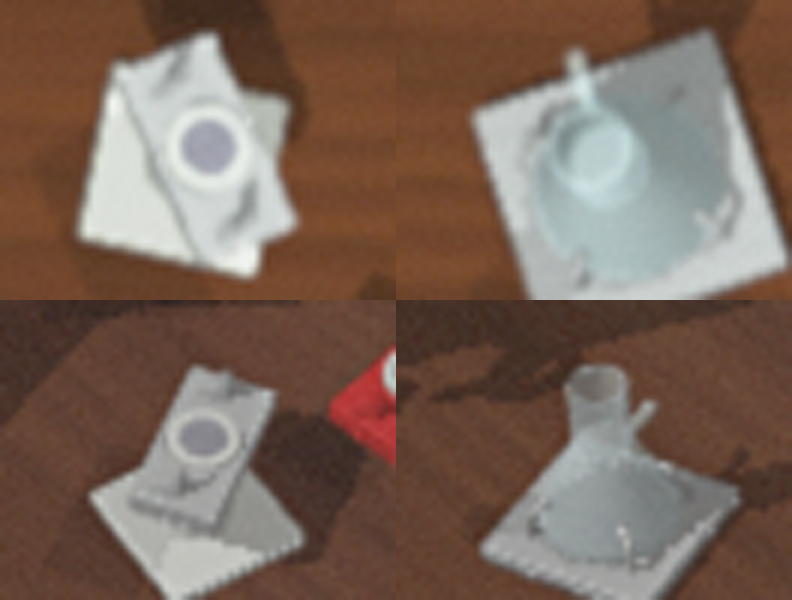

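```bash
python3 - <<'E'
from h import *
np.set_printoptions(precision=1,suppress=True)
s=get_image("side");t=get_image("top")
T1=lambda x,y:(379+(x+.5)/6-.5,209+(y+.5)/6-.5)
T2=lambda x,y:(197+(x-396+.5)/6-.5,195+(y+.5)/6-.5)
S1=lambda x,y:(334+(x+.5)/6-.5,221+(y-300+.5)/6-.5)
S2=lambda x,y:(241+(x-396+.5)/6-.5,140+(y-300+.5)/6-.5)
print("disc",tri(s,S1(203,438),t,T1(208,148)),atz(s,S1(203,438),73),atz(t,T1(208,148),73))
a,b=atz(t,T1(215,35),69),atz(t,T1(297,222),69);d=b-a;print("edge",np.linalg.norm(d),np.degrees(np.arctan2(d[1],d[0]))%180)
a,b=atz(s,S1(275,392),69),atz(s,S1(218,515),69);d=b-a;print("edge s",np.linalg.norm(d),np.degrees(np.arctan2(d[1],d[0]))%180)
print("mouth",tri(s,S2(598,384),t,T2(595,150)),atz(s,S2(598,384),122),atz(t,T2(595,150),122))
print("arm tip",tri(s,S2(650,407),t,T2(575,55)))
# stand foot corners at z=8
for q in((80,238),(290,98),): print(atz(t,T1(*q),8))
print("base corners",[atz(t,T2(*q),5)[:2] for q in((474,113),(712,30),(785,262))])
m=near(masks_of,"cup_center",t,(310,203))["mask"]
i=t["image"];v,u=203,312
cv2.imwrite("pics/cup.png",np.hstack([cv2.resize(p["image"][b-25:b+25,a-33:a+33,::-1],(396,300),interpolation=2) for p,a,b in((t,u,v),(s,328,193))]))
E
```

```text
disc (array([ 480.7, -240.1,   71.2]), np.float64(3.99790226485656)) [ 477.7 -240.3   73. ] [ 482.1 -240.9   73. ]
edge 93.45534205573443 23.399862165806383
edge s 90.73553517210422 24.84336938048034
mouth (array([493.7, 255.1, 125.6]), np.float64(3.4886075521780966)) [494.5 259.4 122. ] [495.8 254.8 122. ]
arm tip (array([549.3, 280.1,  58.4]), np.float64(5.152707486153285))
[ 447.3 -191.3    8. ]
[ 518.  -291.9    8. ]
base corners [array([532.6, 335.6]), array([577.1, 223.7]), array([465. , 182.3])]
```

View pics/cup.png

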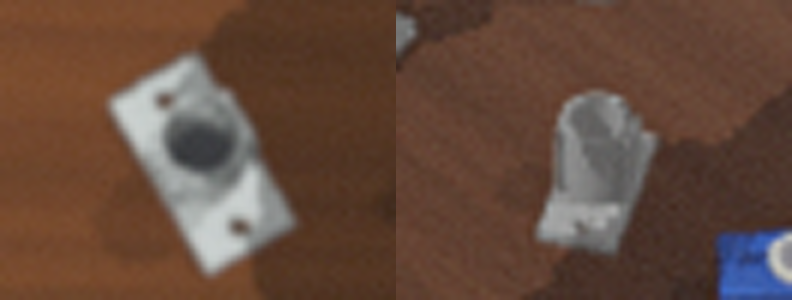

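```bash
cat >> h.py <<'E'
def to(x,y,z,yaw):
    """yaw: plate x direction, deg; print turn about tool z then shift in the turned frame (m)"""
    o=manip.observe(); M=R.from_quat(np.array(o["eef_rot"])[[1,2,3,0]]).as_matrix()
    cur=np.degrees(np.arctan2(M[1,1],M[0,1])); k=(yaw+90-cur+90)%180-90
    a=np.radians(cur+k); N=np.c_[[np.sin(a),-np.cos(a),0],[np.cos(a),np.sin(a),0],[0,0,-1]]
    print("pos",np.round(o["ee_pos"],1),"yaw y",round(cur,2),"tilt",np.round(M[:2,2],4),"turn z",round(-k,2),"shift",np.round(N.T@(np.array([x,y,z])-o["ee_pos"])/1e3,4),"t",o["time"],"q",np.round(o["q"],2))
E
python3 - <<'E'
from h import *
np.set_printoptions(precision=1,suppress=True)
t=get_image("top");s=get_image("side")
f=lambda x,y:(279+(x+.5)/6-.5,178+(y+.5)/6-.5)
g=lambda x,y:(295+(x-396+.5)/6-.5,168+(y+.5)/6-.5)
a,b=atz(t,f(165,100),8),atz(t,f(240,226),8);d=b-a
print((a+b)/2,np.linalg.norm(d),np.degrees(np.arctan2(d[1],d[0]))%180)
print("rim",atz(t,f(205,142),64),atz(s,g(595,117),64))
for q,w in(((108,103),(208,275)),((195,52),(298,222))):
    a,b=atz(t,f(*q),8),atz(t,f(*w),8);d=b-a;print((a+b)/2,np.linalg.norm(d),np.degrees(np.arctan2(d[1],d[0]))%180)
to(480.5,-240.5,150,24)
E
```

```text
[567.  40.   8.] 72.02580154509725 32.15571336072324
rim [565.1  37.8  64. ] [562.   42.4  64. ]
[553.6  61.1   8. ] 97.56561352045118 31.732177949418883
[580.6  19.3   8. ] 97.80167720906215 32.44281696550462
pos [276.8 560.3 250.3] yaw y 63.71 tilt [-0. -0.] turn z -50.29 shift [-0.1 -0.8  0.1] t 2.05 q [-1.   0.5 -0.2  1.5  0.1  1.1 -0.1]
```

Call:
drive_tool:
  moves:
    - {"linear": [0, 0, 0], "delta_rot": [0, 0, -10]}
    - {"linear": [0, 0, 0], "delta_rot": [0, 0, -10]}
    - {"linear": [0, 0, 0], "delta_rot": [0, 0, -10]}
    - {"linear": [0, 0, 0], "delta_rot": [0, 0, -10]}
    - {"linear": [0, 0, 0], "delta_rot": [0, 0, -10.3]}
    - {"linear": [0, 0, 0], "delta_rot": [0, 0, 0]}
  gripper: 1

```text
time: 2.8
ee_pos: [277.0, 560.3, 250.2]
eef_rot: [-0.0, -0.207, 0.978, 0.0]
wrist_force: [-0.2, -0.0, 0.8]
opening: 85.4
gripper_force: 0.0
```

```bash
python3 -c "
from h import *
to(480.5,-240.5,150,24)"
```

```text
pos [277.  560.3 250.2] yaw y 113.93 tilt [-0.0004 -0.    ] turn z -0.07 shift [-0.1398 -0.8143  0.1002] t 2.8 q [-0.87  0.53 -0.46  1.5   0.25  1.17  0.61]
```

Call:
drive_tool:
  moves:
    - {"linear": [-0.007, -0.0407, 0], "delta_rot": [0, 0, 0]}
    - {"linear": [-0.007, -0.0407, 0], "delta_rot": [0, 0, 0]}
    - {"linear": [-0.007, -0.0407, 0], "delta_rot": [0, 0, 0]}
    - {"linear": [-0.007, -0.0407, 0], "delta_rot": [0, 0, 0]}
    - {"linear": [-0.007, -0.0407, 0], "delta_rot": [0, 0, 0]}
    - {"linear": [-0.007, -0.0407, 0], "delta_rot": [0, 0, 0]}
    - {"linear": [-0.007, -0.0407, 0], "delta_rot": [0, 0, 0]}
    - {"linear": [-0.007, -0.0407, 0], "delta_rot": [0, 0, 0]}
    - {"linear": [-0.007, -0.0407, 0], "delta_rot": [0, 0, 0]}
    - {"linear": [-0.007, -0.0407, 0], "delta_rot": [0, 0, 0]}

```text
time: 4.05
ee_pos: [507.1, 215.9, 250.5]
eef_rot: [0.0, -0.206, 0.979, 0.0]
wrist_force: [0.9, 0.9, -0.3]
opening: 85.6
gripper_force: 0.0
```

Call:
drive_tool:
  moves:
    - {"linear": [-0.007, -0.0407, 0], "delta_rot": [0, 0, 0]}
    - {"linear": [-0.007, -0.0407, 0], "delta_rot": [0, 0, 0]}
    - {"linear": [-0.007, -0.0407, 0], "delta_rot": [0, 0, 0]}
    - {"linear": [-0.007, -0.0407, 0], "delta_rot": [0, 0, 0]}
    - {"linear": [-0.007, -0.0407, 0], "delta_rot": [0, 0, 0]}
    - {"linear": [-0.007, -0.0407, 0], "delta_rot": [0, 0, 0]}
    - {"linear": [-0.007, -0.0407, 0], "delta_rot": [0, 0, 0]}
    - {"linear": [-0.007, -0.0407, 0], "delta_rot": [0, 0, 0]}
    - {"linear": [-0.007, -0.0407, 0.02], "delta_rot": [0, 0, 0]}
    - {"linear": [-0.007, -0.0407, 0.03], "delta_rot": [0, 0, 0]}

```text
time: 5.3
ee_pos: [737.3, -127.4, 200.9]
eef_rot: [0.001, -0.206, 0.979, -0.001]
wrist_force: [0.1, 0.3, 0.4]
opening: 85.3
gripper_force: 0.0
```

Call:
drive_tool:
  moves:
    - {"linear": [0, 0, 0.02], "delta_rot": [0, 0, 0]}
    - {"linear": [0, 0, 0], "delta_rot": [0, 0, 0]}
    - {"linear": [0, 0, 0], "delta_rot": [0, 0, 0]}

```text
time: 5.68
ee_pos: [736.4, -125.3, 181.5]
eef_rot: [0.001, -0.208, 0.978, -0.0]
wrist_force: [0.7, -0.0, -0.4]
opening: 85.3
gripper_force: 0.0
```

```bash
python3 -c "
from h import *
to(480.5,-240.5,66,24)
t=get_image('top');s=get_image('side')
o=manip.observe()['ee_pos']
print(proj(t,o),proj(s,o))
cv2.imwrite('pics/a1.png',np.hstack([cv2.resize(p['image'][b-40:b+40,a-50:a+50,::-1],(400,320),interpolation=2) for p,a,b in((t,412,233),(s,367,240))]))"
```

```text
pos [ 736.4 -125.3  181.5] yaw y 113.97 tilt [0.0014 0.0003] turn z -0.03 shift [-0.2806 -0.0012  0.1155] t 5.675 q [ 0.3   0.76 -0.34  1.21  0.25  1.21  1.94]
[376.30808995 130.00969604] [398.99859476 163.76181358]
```

View pics/a1.png

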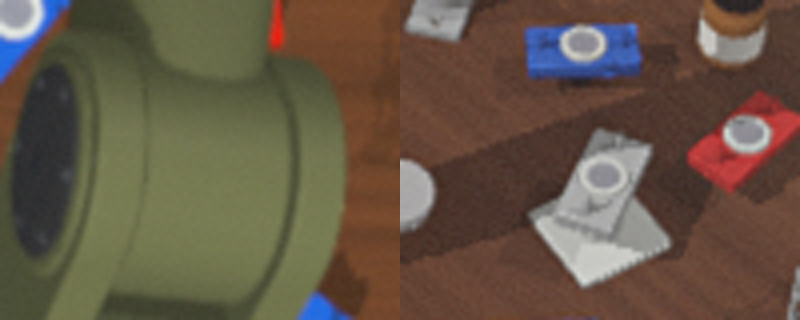

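My helper had the tool x axis sign wrong. I'm fixing it, and the arm is still clear of everything. The picture shows the plate unmoved.

```bash
sed -i 's/\[np.sin(a),-np.cos(a),0\]/[-np.sin(a),np.cos(a),0]/' h.py; python3 -c "
from h import *
to(480.5,-240.5,66,24)"
```

```text
pos [ 736.5 -125.4  182.1] yaw y 114.01 tilt [ 0.0025 -0.0001] turn z 0.01 shift [ 0.2807 -0.001   0.1161] t 5.775 q [ 0.3   0.76 -0.34  1.21  0.25  1.21  1.95]
```

Call:
drive_tool:
  moves:
    - {"linear": [0.04, 0, 0], "delta_rot": [0, 0, 0]}
    - {"linear": [0.04, 0, 0], "delta_rot": [0, 0, 0]}
    - {"linear": [0.04, 0, 0], "delta_rot": [0, 0, 0]}
    - {"linear": [0.04, 0, 0], "delta_rot": [0, 0, 0]}
    - {"linear": [0.04, 0, 0], "delta_rot": [0, 0, 0]}
    - {"linear": [0.04, 0, 0], "delta_rot": [0, 0, 0]}
    - {"linear": [0.03, 0, 0], "delta_rot": [0, 0, 0]}
    - {"linear": [0.01, 0, 0], "delta_rot": [0, 0, 0]}
    - {"linear": [0, 0, 0], "delta_rot": [0, 0, 0]}
    - {"linear": [0, 0, 0], "delta_rot": [0, 0, 0]}

```text
time: 7.02
ee_pos: [481.6, -239.4, 180.7]
eef_rot: [0.001, -0.209, 0.978, -0.0]
wrist_force: [-0.3, -0.5, 0.9]
opening: 85.6
gripper_force: 0.0
```

```bash
python3 -c "
from h import *
to(480.5,-240.5,66,24)
t=get_image('top');s=get_image('side')
o=manip.observe()['ee_pos']
print(proj(t,o),proj(s,o))
cv2.imwrite('pics/a2.png',np.hstack([cv2.resize(p['image'][b-40:b+40,a-50:a+50,::-1],(400,320),interpolation=2) for p,a,b in((t,412,213),(s,367,230))]))"
```

```text
pos [ 481.6 -239.4  180.7] yaw y 114.09 tilt [0.0016 0.0002] turn z 0.09 shift [ 0.0015 -0.0006  0.1147] t 7.025 q [ 0.68  0.46 -0.38  1.83  0.21  0.89  2.19]
[420.02442504 227.1238368 ] [369.9199803  220.45224831]
```

View pics/a2.png

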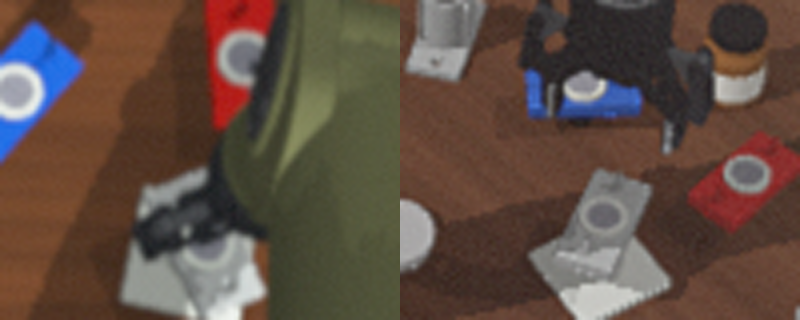

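Call:
drive_tool:
  moves:
    - {"linear": [0.001, -0.0005, 0.03], "delta_rot": [0, 0, 0]}
    - {"linear": [0, 0, 0.03], "delta_rot": [0, 0, 0]}
    - {"linear": [0, 0, 0.025], "delta_rot": [0, 0, 0]}
    - {"linear": [0, 0, 0.015], "delta_rot": [0, 0, 0]}
    - {"linear": [0, 0, 0.01], "delta_rot": [0, 0, 0]}
    - {"linear": [0, 0, 0.005], "delta_rot": [0, 0, 0]}
    - {"linear": [0, 0, 0], "delta_rot": [0, 0, 0]}

```text
time: 8.0
ee_pos: [479.6, -241.1, 65.5]
eef_rot: [0.0, -0.208, 0.978, -0.0]
wrist_force: [-0.1, -0.1, 0.0]
opening: 85.3
gripper_force: 0.0
```

Call:
drive_tool:
  moves:
    - {"linear": [0, 0, 0], "delta_rot": [0, 0, 0]}
    - {"linear": [0, 0, 0], "delta_rot": [0, 0, 0]}
    - {"linear": [0, 0, 0], "delta_rot": [0, 0, 0]}
    - {"linear": [0, 0, 0], "delta_rot": [0, 0, 0]}
    - {"linear": [0, 0, 0], "delta_rot": [0, 0, 0]}
    - {"linear": [0, 0, 0], "delta_rot": [0, 0, 0]}
    - {"linear": [0, 0, 0], "delta_rot": [0, 0, 0]}
    - {"linear": [0, 0, 0], "delta_rot": [0, 0, 0]}
  gripper: -0.2
  newtons: 60

```text
time: 9.0
ee_pos: [479.7, -241.3, 66.1]
eef_rot: [0.0, -0.208, 0.978, -0.0]
wrist_force: [-0.6, 0.3, 4.4]
opening: 46.9
gripper_force: 61.3
```

Call:
drive_tool:
  moves:
    - {"linear": [0, 0, -0.01], "delta_rot": [0, 0, 0]}
    - {"linear": [0, 0, -0.02], "delta_rot": [0, 0, 0]}
    - {"linear": [0, 0, -0.025], "delta_rot": [0, 0, 0]}
    - {"linear": [0, 0, -0.03], "delta_rot": [0, 0, 0]}
    - {"linear": [0, 0, -0.03], "delta_rot": [0, 0, 0]}
    - {"linear": [0, 0, -0.02], "delta_rot": [0, 0, 0]}
    - {"linear": [0, 0, -0.01], "delta_rot": [0, 0, 0]}
    - {"linear": [0, 0, 0], "delta_rot": [0, 0, 0]}

```text
time: 10.0
ee_pos: [479.4, -241.1, 210.6]
eef_rot: [0.0, -0.208, 0.978, -0.0]
wrist_force: [0.1, 0.4, -3.0]
opening: 46.7
gripper_force: 62.8
```

```bash
python3 -c "
from h import *
to(496,257,210,24);to(496,257,210,32.2)"
```

```text
pos [ 479.4 -241.1  210.6] yaw y 114.0 tilt [ 0.0005 -0.0004] turn z 0.0 shift [-0.2177  0.4483  0.0006] t 10.0 q [ 0.69  0.42 -0.39  1.79  0.19  0.96  2.21]
pos [ 479.4 -241.1  210.6] yaw y 114.0 tilt [ 0.0005 -0.0004] turn z -8.2 shift [-0.2795  0.4126  0.0006] t 10.0 q [ 0.69  0.42 -0.39  1.79  0.19  0.96  2.21]
```

Call:
drive_tool:
  moves:
    - {"linear": [0, 0, 0], "delta_rot": [0, 0, -8.2]}
    - {"linear": [-0.0093, 0.0138, 0], "delta_rot": [0, 0, 0]}
    - {"linear": [-0.0186, 0.0275, 0], "delta_rot": [0, 0, 0]}
    - {"linear": [-0.0186, 0.0275, 0], "delta_rot": [0, 0, 0]}
    - {"linear": [-0.0186, 0.0275, 0], "delta_rot": [0, 0, 0]}
    - {"linear": [-0.0186, 0.0275, 0], "delta_rot": [0, 0, 0]}
    - {"linear": [-0.0186, 0.0275, 0], "delta_rot": [0, 0, 0]}
    - {"linear": [-0.0186, 0.0275, 0], "delta_rot": [0, 0, 0]}
    - {"linear": [-0.0186, 0.0275, 0], "delta_rot": [0, 0, 0]}
    - {"linear": [-0.0186, 0.0275, 0], "delta_rot": [0, 0, 0]}

```text
time: 11.25
ee_pos: [487.6, 43.3, 209.7]
eef_rot: [-0.001, -0.276, 0.961, 0.0]
wrist_force: [0.3, -0.6, -3.6]
opening: 46.6
gripper_force: 62.8
```

Call:
drive_tool:
  moves:
    - {"linear": [-0.0186, 0.0275, 0], "delta_rot": [0, 0, 0]}
    - {"linear": [-0.0186, 0.0275, 0], "delta_rot": [0, 0, 0]}
    - {"linear": [-0.0186, 0.0275, 0], "delta_rot": [0, 0, 0]}
    - {"linear": [-0.0186, 0.0275, 0], "delta_rot": [0, 0, 0]}
    - {"linear": [-0.0186, 0.0275, 0], "delta_rot": [0, 0, 0]}
    - {"linear": [-0.0186, 0.0275, 0], "delta_rot": [0, 0, 0]}
    - {"linear": [-0.0093, 0.0138, 0], "delta_rot": [0, 0, 0]}
    - {"linear": [0, 0, 0], "delta_rot": [0, 0, 0]}
    - {"linear": [0, 0, 0], "delta_rot": [0, 0, 0]}

```text
time: 12.38
ee_pos: [495.5, 255.2, 209.9]
eef_rot: [-0.001, -0.276, 0.961, -0.001]
wrist_force: [-0.1, -0.0, -3.5]
opening: 46.9
gripper_force: 62.8
```

```bash
python3 -c "
from h import *
np.set_printoptions(precision=1,suppress=True)
to(496,257,175,32.2)
t=get_image('top');s=get_image('side')
o=manip.observe()['ee_pos']
print(proj(t,[496,257,122]),proj(s,[496,257,122]),proj(s,o-[0,0,39]),o)
for p,n in((s,'s'),(t,'t')):
  for l in('flask_mouth','stopper_foot','support_center'): print(n,l,[(m['at'],m['confidence']) for m in mark_of(l,p)[:5]])
cv2.imwrite('pics/a3.png',np.hstack([cv2.resize(p['image'][b-40:b+40,a-50:a+50,::-1],(400,320),interpolation=2) for p,a,b in((t,230,205),(s,276,145))]))"
```

```text
pos [495.5 255.2 209.9] yaw y 122.1 tilt [-0. -0.] turn z -0.1 shift [-0.  0.  0.] t 12.375 q [-0.2  0.5 -0.5  1.7  0.3  1.   1.3]
[228.9 219.5] [275.  153.7] [274.2 143.6] [495.8 255.1 210.2]
s flask_mouth [([276.8, 152.0], 0.62)]
s stopper_foot [([403.2, 244.5], 0.9), ([403.9, 308.5], 0.85), ([272.5, 141.0], 0.65), ([359.7, 218.7], 0.65), ([350.6, 294.1], 0.6)]
s support_center [([402.6, 233.9], 0.8), ([401.7, 300.2], 0.73), ([362.7, 212.2], 0.71), ([352.2, 290.4], 0.69), ([273.4, 135.3], 0.55)]
t flask_mouth []
t stopper_foot [([365.3, 198.5], 0.94), ([420.5, 192.4], 0.92), ([484.2, 260.0], 0.9), ([434.0, 282.9], 0.7)]
t support_center [([486.2, 259.4], 0.91), ([422.2, 189.3], 0.74), ([264.6, 153.6], 0.71), ([436.0, 285.8], 0.68), ([364.3, 196.2], 0.56)]
```

View pics/a3.png

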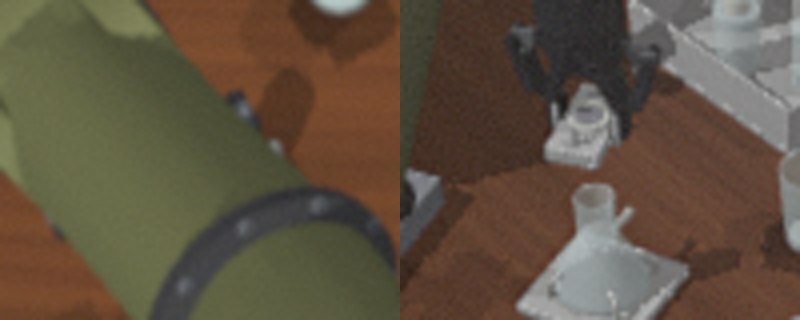

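Call:
drive_tool:
  moves:
    - {"linear": [-0.001, 0.001, 0.02], "delta_rot": [0, 0, 0]}
    - {"linear": [0, 0, 0.02], "delta_rot": [0, 0, 0]}
    - {"linear": [0, 0, 0.008], "delta_rot": [0, 0, 0]}
    - {"linear": [0, 0, 0.005], "delta_rot": [0, 0, 0]}
    - {"linear": [0, 0, 0.005], "delta_rot": [0, 0, 0]}
    - {"linear": [0, 0, 0.003], "delta_rot": [0, 0, 0]}
    - {"linear": [0, 0, 0], "delta_rot": [0, 0, 0]}

```text
time: 13.65
ee_pos: [495.9, 258.2, 149.3]
eef_rot: [0.0, -0.277, 0.961, -0.0]
wrist_force: [0.5, 0.3, -3.0]
opening: 47.2
gripper_force: 62.7
```

Call:
drive_tool:
  moves:
    - {"linear": [0, 0, 0.004], "delta_rot": [0, 0, 0]}
    - {"linear": [0, 0, 0.004], "delta_rot": [0, 0, 0]}
    - {"linear": [0, 0, 0.002], "delta_rot": [0, 0, 0]}
    - {"linear": [0, 0, 0], "delta_rot": [0, 0, 0]}

```text
time: 14.15
ee_pos: [495.8, 258.1, 139.1]
eef_rot: [-0.0, -0.277, 0.961, -0.0]
wrist_force: [-0.4, -1.1, -3.7]
opening: 47.1
gripper_force: 62.7
```

Call:
drive_tool:
  moves:
    - {"linear": [0, 0, 0.002], "delta_rot": [0, 0, 0]}
    - {"linear": [0, 0, 0.001], "delta_rot": [0, 0, 0]}
    - {"linear": [0, 0, 0], "delta_rot": [0, 0, 0]}

```text
time: 14.52
ee_pos: [495.9, 258.1, 136.2]
eef_rot: [-0.0, -0.277, 0.961, -0.0]
wrist_force: [0.9, 0.4, -3.1]
opening: 47.0
gripper_force: 62.7
```

Call:
drive_tool:
  moves:
    - {"linear": [0, 0, 0.001], "delta_rot": [0, 0, 0]}
    - {"linear": [0, 0, 0.001], "delta_rot": [0, 0, 0]}
    - {"linear": [0, 0, 0.001], "delta_rot": [0, 0, 0]}
    - {"linear": [0, 0, 0], "delta_rot": [0, 0, 0]}

```text
time: 15.02
ee_pos: [495.9, 258.1, 133.2]
eef_rot: [-0.0, -0.277, 0.961, -0.0]
wrist_force: [-0.1, 0.1, -2.9]
opening: 47.0
gripper_force: 62.9
```

Call:
drive_tool:
  moves:
    - {"linear": [0, 0, 0.001], "delta_rot": [0, 0, 0]}
    - {"linear": [0, 0, 0], "delta_rot": [0, 0, 0]}

```text
time: 15.28
ee_pos: [495.9, 258.2, 133.1]
eef_rot: [0.0, -0.277, 0.961, -0.0]
wrist_force: [-3.0, -1.1, 4.8]
opening: 46.6
gripper_force: 63.8
```

Call:
drive_tool:
  moves:
    - {"linear": [0, 0, 0], "delta_rot": [0, 0, 0]}
    - {"linear": [0, 0, 0], "delta_rot": [0, 0, 0]}
    - {"linear": [0, 0, 0], "delta_rot": [0, 0, 0]}
    - {"linear": [0, 0, 0], "delta_rot": [0, 0, 0]}
    - {"linear": [0, 0, 0], "delta_rot": [0, 0, 0]}
  gripper: 1

```text
time: 15.9
ee_pos: [495.9, 258.1, 132.2]
eef_rot: [-0.0, -0.277, 0.961, -0.0]
wrist_force: [0.1, -1.1, 0.8]
opening: 85.2
gripper_force: 0.0
```

Call:
drive_tool:
  moves:
    - {"linear": [0, 0, -0.01], "delta_rot": [0, 0, 0]}
    - {"linear": [0, 0, -0.03], "delta_rot": [0, 0, 0]}
    - {"linear": [0, 0, -0.03], "delta_rot": [0, 0, 0]}
    - {"linear": [0, 0, -0.02], "delta_rot": [0, 0, 0]}
    - {"linear": [0, 0, 0], "delta_rot": [0, 0, 0]}

```text
time: 16.52
ee_pos: [496.6, 258.8, 224.3]
eef_rot: [0.002, -0.277, 0.961, 0.0]
wrist_force: [0.2, 0.4, -0.8]
opening: 85.7
gripper_force: 0.0
```

```bash
python3 -c "
from h import *
to(566.5,40,150,32.2)"
```

```text
pos [496.6 258.8 224.3] yaw y 122.21 tilt [0.0033 0.0017] turn z 0.01 shift [ 0.0574 -0.2224  0.0743] t 16.525 q [-0.18  0.46 -0.51  1.72  0.25  1.03  1.35]
```

Call:
drive_tool:
  moves:
    - {"linear": [0.0072, -0.0278, 0], "delta_rot": [0, 0, 0]}
    - {"linear": [0.0072, -0.0278, 0], "delta_rot": [0, 0, 0]}
    - {"linear": [0.0072, -0.0278, 0], "delta_rot": [0, 0, 0]}
    - {"linear": [0.0072, -0.0278, 0.01], "delta_rot": [0, 0, 0]}
    - {"linear": [0.0072, -0.0278, 0.01], "delta_rot": [0, 0, 0]}
    - {"linear": [0.0072, -0.0278, 0.015], "delta_rot": [0, 0, 0]}
    - {"linear": [0.0072, -0.0278, 0.02], "delta_rot": [0, 0, 0]}
    - {"linear": [0.0072, -0.0278, 0.02], "delta_rot": [0, 0, 0]}
    - {"linear": [0, 0, 0], "delta_rot": [0, 0, 0]}
    - {"linear": [0, 0, 0], "delta_rot": [0, 0, 0]}

```text
time: 17.77
ee_pos: [565.4, 40.1, 147.1]
eef_rot: [-0.0, -0.278, 0.961, 0.001]
wrist_force: [-0.4, -0.6, 0.2]
opening: 85.5
gripper_force: 0.0
```

```bash
python3 -c "
from h import *
to(566.5,40,42,32.2)
t=get_image('top');s=get_image('side')
cv2.imwrite('pics/a4.png',np.vstack([np.hstack([cv2.resize(p['image'][b-25:b+25,a-33:a+33,::-1],(396,300),interpolation=2) for p,a,b in r]) for r in(((t,230,210),(s,276,150)),((t,312,203),(s,328,185)))]))"
```

```text
pos [565.4  40.1 147.1] yaw y 122.24 tilt [-0.0007  0.0009] turn z 0.04 shift [-0.0009 -0.0007  0.1051] t 17.775 q [ 0.18  0.55 -0.46  1.79  0.3   0.87  1.72]
```

View pics/a4.png

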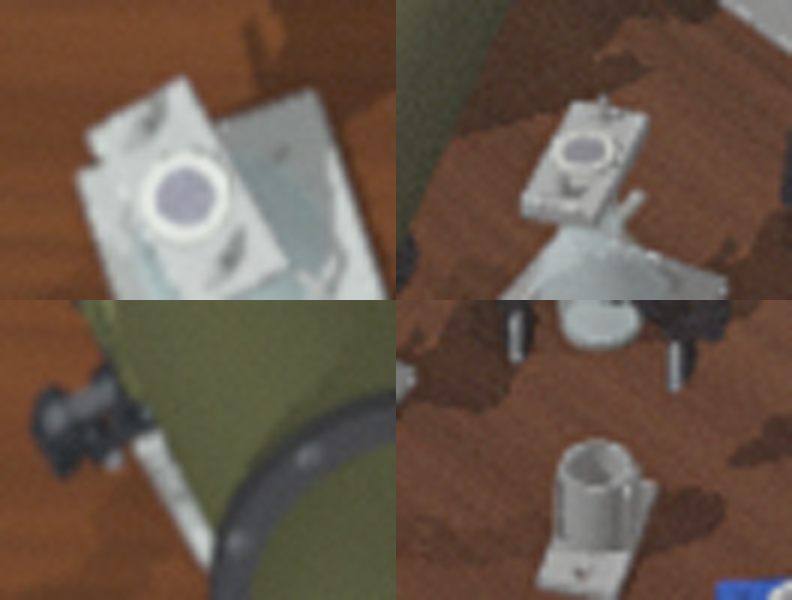

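Call:
drive_tool:
  moves:
    - {"linear": [-0.001, -0.0005, 0.03], "delta_rot": [0, 0, 0]}
    - {"linear": [0, 0, 0.03], "delta_rot": [0, 0, 0]}
    - {"linear": [0, 0, 0.025], "delta_rot": [0, 0, 0]}
    - {"linear": [0, 0, 0.015], "delta_rot": [0, 0, 0]}
    - {"linear": [0, 0, 0.008], "delta_rot": [0, 0, 0]}
    - {"linear": [0, 0, 0], "delta_rot": [0, 0, 0]}
    - {"linear": [0, 0, 0], "delta_rot": [0, 0, 0]}

```text
time: 18.75
ee_pos: [567.3, 39.5, 40.1]
eef_rot: [0.001, -0.277, 0.961, -0.0]
wrist_force: [0.9, -0.2, -0.4]
opening: 85.8
gripper_force: 0.0
```

Call:
drive_tool:
  moves:
    - {"linear": [0, 0, 0], "delta_rot": [0, 0, 0]}
    - {"linear": [0, 0, 0], "delta_rot": [0, 0, 0]}
    - {"linear": [0, 0, 0], "delta_rot": [0, 0, 0]}
    - {"linear": [0, 0, 0], "delta_rot": [0, 0, 0]}
    - {"linear": [0, 0, 0], "delta_rot": [0, 0, 0]}
    - {"linear": [0, 0, 0], "delta_rot": [0, 0, 0]}
    - {"linear": [0, 0, 0], "delta_rot": [0, 0, 0]}
    - {"linear": [0, 0, 0], "delta_rot": [0, 0, 0]}
  gripper: -0.2
  newtons: 60

```text
time: 19.75
ee_pos: [567.1, 39.5, 39.8]
eef_rot: [0.0, -0.277, 0.961, -0.0]
wrist_force: [-2.0, -0.1, 6.6]
opening: 45.4
gripper_force: 62.4
```

Call:
drive_tool:
  moves:
    - {"linear": [0, 0, -0.01], "delta_rot": [0, 0, 0]}
    - {"linear": [0, 0, -0.025], "delta_rot": [0, 0, 0]}
    - {"linear": [0, 0, -0.03], "delta_rot": [0, 0, 0]}
    - {"linear": [0, 0, -0.03], "delta_rot": [0, 0, 0]}
    - {"linear": [0, 0, -0.03], "delta_rot": [0, 0, 0]}
    - {"linear": [0, 0, -0.025], "delta_rot": [0, 0, 0]}
    - {"linear": [0, 0, -0.015], "delta_rot": [0, 0, 0]}
    - {"linear": [0, 0, 0], "delta_rot": [0, 0, 0]}

```text
time: 20.75
ee_pos: [567.1, 39.4, 205.1]
eef_rot: [0.001, -0.277, 0.961, -0.0]
wrist_force: [-0.0, -1.0, -1.7]
opening: 45.6
gripper_force: 61.6
```

```bash
python3 -c "
from h import *
np.set_printoptions(precision=1,suppress=True)
t=get_image('top');s=get_image('side')
T=lambda x,y:(197+(x+.5)/6-.5,185+(y+.5)/6-.5)
S=lambda x,y:(243+(x-396+.5)/6-.5,125+(y+.5)/6-.5)
print(tri(t,T(184,195),s,S(583,150)),atz(t,T(184,195),140),atz(s,S(583,150),140))
a,b=atz(t,T(186,77),136),atz(t,T(287,263),136);d=b-a
print(np.linalg.norm(d),np.degrees(np.arctan2(d[1],d[0])))
a,b=atz(t,T(163,103),156),atz(t,T(245,235),156);d=b-a
print(np.linalg.norm(d),np.degrees(np.arctan2(d[1],d[0])),(a+b)/2)
to(496,258,200,32.2)"
```

```text
(array([497.1, 259.7, 139.9]), np.float64(4.653857702799383)) [499.1 258.5 140. ] [495.  260.7 140. ]
95.44968383783097 -148.76278137137606
69.08904159478469 -145.46186429500267 [508.  247.7 156. ]
pos [566.3  39.2 203.4] yaw y 122.21 tilt [-0. -0.] turn z 0.01 shift [-0.1  0.2  0. ] t 20.85 q [ 0.2  0.5 -0.5  1.7  0.3  1.   1.8]
```

```bash
python3 -c "
from h import *
to(498.4,259.7,215,32.2)"
```

```text
pos [566.3  39.2 203.4] yaw y 122.21 tilt [-0.0013 -0.0002] turn z 0.01 shift [-0.06    0.2228 -0.0116] t 20.85 q [ 0.21  0.49 -0.49  1.72  0.26  1.    1.76]
```

Call:
drive_tool:
  moves:
    - {"linear": [-0.003, 0.0108, -0.0116], "delta_rot": [0, 0, 0]}
    - {"linear": [-0.0075, 0.028, 0], "delta_rot": [0, 0, 0]}
    - {"linear": [-0.0075, 0.028, 0], "delta_rot": [0, 0, 0]}
    - {"linear": [-0.0075, 0.028, 0], "delta_rot": [0, 0, 0]}
    - {"linear": [-0.0075, 0.028, 0], "delta_rot": [0, 0, 0]}
    - {"linear": [-0.0075, 0.028, 0], "delta_rot": [0, 0, 0]}
    - {"linear": [-0.0075, 0.028, 0], "delta_rot": [0, 0, 0]}
    - {"linear": [-0.0075, 0.028, 0], "delta_rot": [0, 0, 0]}
    - {"linear": [-0.0045, 0.016, 0], "delta_rot": [0, 0, 0]}
    - {"linear": [0, 0, 0], "delta_rot": [0, 0, 0]}

```text
time: 22.1
ee_pos: [498.1, 261.3, 215.9]
eef_rot: [-0.0, -0.279, 0.96, 0.0]
wrist_force: [1.0, -0.4, -1.2]
opening: 45.2
gripper_force: 61.7
```

Call:
drive_tool:
  moves:
    - {"linear": [0, 0, 0], "delta_rot": [0, 0, 0]}
    - {"linear": [0, 0, 0], "delta_rot": [0, 0, 0]}

```text
time: 22.35
ee_pos: [499.3, 258.5, 215.8]
eef_rot: [-0.0, -0.276, 0.961, -0.0]
wrist_force: [-0.4, -0.0, -2.6]
opening: 45.0
gripper_force: 61.7
```

```bash
python3 -c "
from h import *
to(498.4,259.7,199,32.2)
s=get_image('side')
o=manip.observe()['ee_pos']
y=np.radians(32.2);X=np.array([np.cos(y),np.sin(y),0])
f=o-[0,0,40]
P=np.array([497.1,259.7,156])
off=np.array([276-40,140-30])
for n,p in(('hole+',f+36*X+[0,0,8]),('hole-',f-36*X+[0,0,8])): print(n,(proj(s,p)-off)*10)
cv2.imwrite('pics/a5.png',cv2.resize(s['image'][110:170,236:316,::-1],(800,600),interpolation=2))"
```

```text
pos [499.3 258.5 215.8] yaw y 122.1 tilt [-0.0001 -0.0008] turn z -0.1 shift [0.0002 0.0015 0.0168] t 22.35 q [-0.18  0.47 -0.51  1.72  0.26  1.02  1.34]
hole+ [415.16464494 238.42577508]
hole- [346.04581939 362.06782006]
```

View pics/a5.png

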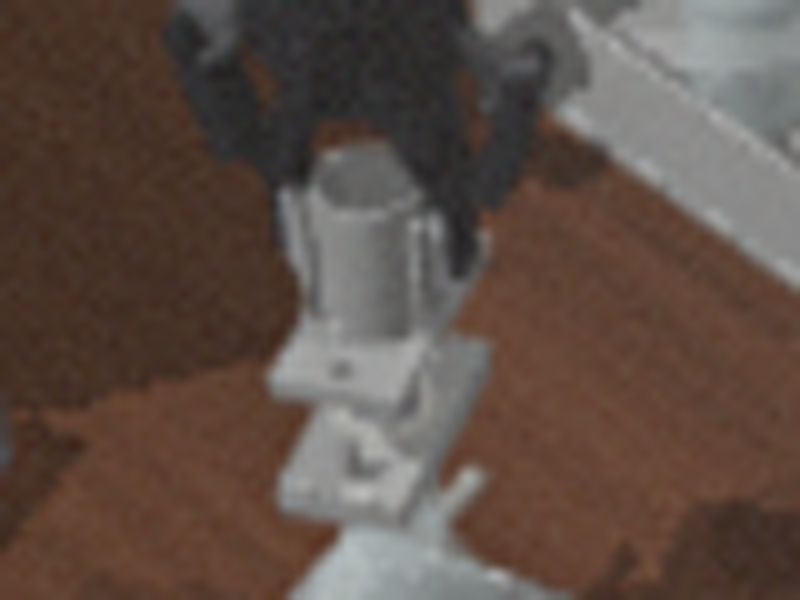

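```bash
python3 -c "
from h import *
np.set_printoptions(precision=1,suppress=True)
s=get_image('side')
y=np.radians(32.2);X=np.array([np.cos(y),np.sin(y),0]);Y=np.array([-X[1],X[0],0])
o=np.array([499.3,258.5,215.8])
off=np.array([236,110])
pr=lambda p:(proj(s,p)-off+.5)*10-.5
U=lambda q:(np.array(q)+.5)/10-.5+off
for sg in(1,-1):
  for c in(-48,):
    print('flange pred',sg,pr(o-[0,0,32]+c*X+24*sg*Y),'plate pred',pr(o*[1,1,0]+[0,0,136]+c*X+24*sg*Y))
print(pr(o-[0,0,32]+X)-pr(o-[0,0,32]),pr(o+Y)-pr(o))
i=s['image'];g=cv2.resize(i[110:170,236:316],(800,600),interpolation=2)
hole=(343,370)
print('hole world',atz(s,U(hole),183.8),'expected',o-36*X)
# dowel: base near (365,478)->tip
print('dowel base',pr(o*[1,1,0]+[0,0,136]-36*X),'tip',pr(o*[1,1,0]+[0,0,156]-36*X))
cv2.imwrite('pics/a6.png',cv2.resize(i[138:166,258:294,::-1],(792,600),interpolation=2))"
```

```text
flange pred 1 [274.7 376.2] plate pred [287.1 478.8]
flange pred -1 [403.3 400.1] plate pred [413.3 502.7]
[ 1.  -1.7] [-2.7 -0.5]
hole world [465.8 239.8 183.8] expected [468.8 239.3 215.8]
dowel base [361.7 469.4] tip [357.1 427. ]
```

View pics/a6.png

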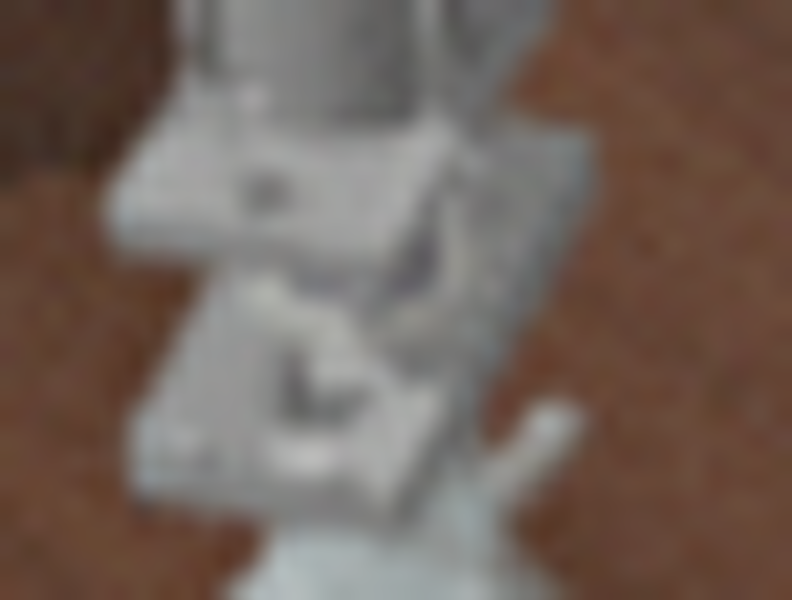

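Call:
drive_tool:
  moves:
    - {"linear": [0.0013, 0.0014, 0.007], "delta_rot": [0, 0, 0]}
    - {"linear": [0, 0, 0.008], "delta_rot": [0, 0, 0]}
    - {"linear": [0, 0, 0.003], "delta_rot": [0, 0, 0]}
    - {"linear": [0, 0, 0], "delta_rot": [0, 0, 0]}
    - {"linear": [0, 0, 0], "delta_rot": [0, 0, 0]}

```text
time: 23.08
ee_pos: [497.0, 260.5, 198.0]
eef_rot: [0.0, -0.277, 0.961, 0.0]
wrist_force: [-0.5, -0.5, -2.4]
opening: 45.4
gripper_force: 61.7
```

Call:
drive_tool:
  moves:
    - {"linear": [0, 0, 0.001], "delta_rot": [0, 0, 0]}
    - {"linear": [0, 0, 0.001], "delta_rot": [0, 0, 0]}
    - {"linear": [0, 0, 0.001], "delta_rot": [0, 0, 0]}
    - {"linear": [0, 0, 0], "delta_rot": [0, 0, 0]}

```text
time: 23.58
ee_pos: [496.9, 260.3, 194.8]
eef_rot: [-0.0, -0.277, 0.961, -0.0]
wrist_force: [0.8, -0.2, -1.6]
opening: 45.4
gripper_force: 61.7
```

Call:
drive_tool:
  moves:
    - {"linear": [0, -0.0014, 0.0005], "delta_rot": [0, 0, 0]}
    - {"linear": [0, 0, 0.001], "delta_rot": [0, 0, 0]}
    - {"linear": [0, 0, 0.001], "delta_rot": [0, 0, 0]}
    - {"linear": [0, 0, 0], "delta_rot": [0, 0, 0]}

```text
time: 24.08
ee_pos: [497.7, 259.2, 192.3]
eef_rot: [-0.0, -0.277, 0.961, -0.0]
wrist_force: [0.0, 1.2, -2.7]
opening: 45.1
gripper_force: 61.7
```

Call:
drive_tool:
  moves:
    - {"linear": [0, 0, 0.001], "delta_rot": [0, 0, 0]}
    - {"linear": [0, 0, 0.001], "delta_rot": [0, 0, 0]}
    - {"linear": [0, 0, 0], "delta_rot": [0, 0, 0]}

```text
time: 24.45
ee_pos: [497.7, 259.1, 190.3]
eef_rot: [-0.0, -0.277, 0.961, -0.0]
wrist_force: [0.2, -0.8, -2.1]
opening: 45.5
gripper_force: 61.7
```

Call:
drive_tool:
  moves:
    - {"linear": [0, 0, 0.001], "delta_rot": [0, 0, 0]}
    - {"linear": [0, 0, 0.001], "delta_rot": [0, 0, 0]}
    - {"linear": [0, 0, 0.001], "delta_rot": [0, 0, 0]}
    - {"linear": [0, 0, 0], "delta_rot": [0, 0, 0]}

```text
time: 24.95
ee_pos: [497.7, 259.2, 187.3]
eef_rot: [-0.0, -0.277, 0.961, -0.0]
wrist_force: [0.8, -0.1, -1.7]
opening: 45.2
gripper_force: 61.7
```

Call:
drive_tool:
  moves:
    - {"linear": [0, 0, 0.001], "delta_rot": [0, 0, 0]}
    - {"linear": [0, 0, 0.001], "delta_rot": [0, 0, 0]}
    - {"linear": [0, 0, 0.001], "delta_rot": [0, 0, 0]}
    - {"linear": [0, 0, 0], "delta_rot": [0, 0, 0]}

```text
time: 25.45
ee_pos: [497.7, 259.1, 184.3]
eef_rot: [-0.0, -0.277, 0.961, -0.0]
wrist_force: [-0.5, -0.8, -2.1]
opening: 45.5
gripper_force: 61.7
```

Dowels are in the holes without contact. Now I continue down onto the springs.

Call:
drive_tool:
  moves:
    - {"linear": [0, 0, 0.001], "delta_rot": [0, 0, 0]}
    - {"linear": [0, 0, 0.001], "delta_rot": [0, 0, 0]}
    - {"linear": [0, 0, 0.001], "delta_rot": [0, 0, 0]}
    - {"linear": [0, 0, 0.001], "delta_rot": [0, 0, 0]}
    - {"linear": [0, 0, 0], "delta_rot": [0, 0, 0]}

```text
time: 26.08
ee_pos: [497.7, 259.2, 180.3]
eef_rot: [-0.0, -0.277, 0.961, -0.0]
wrist_force: [0.5, -0.1, -2.1]
opening: 45.1
gripper_force: 61.7
```

Call:
drive_tool:
  moves:
    - {"linear": [0, 0, 0.001], "delta_rot": [0, 0, 0]}
    - {"linear": [0, 0, 0.001], "delta_rot": [0, 0, 0]}
    - {"linear": [0, 0, 0.001], "delta_rot": [0, 0, 0]}
    - {"linear": [0, 0, 0], "delta_rot": [0, 0, 0]}

```text
time: 26.58
ee_pos: [497.8, 259.3, 177.7]
eef_rot: [0.0, -0.277, 0.961, 0.0]
wrist_force: [-1.0, -1.3, 4.8]
opening: 45.5
gripper_force: 62.0
```

Call:
drive_tool:
  moves:
    - {"linear": [0, 0, 0.001], "delta_rot": [0, 0, 0]}
    - {"linear": [0, 0, 0.0005], "delta_rot": [0, 0, 0]}
    - {"linear": [0, 0, 0], "delta_rot": [0, 0, 0]}

```text
time: 26.95
ee_pos: [497.8, 259.3, 176.2]
eef_rot: [0.0, -0.277, 0.961, 0.0]
wrist_force: [-1.9, -1.4, 6.3]
opening: 45.1
gripper_force: 62.3
```

Call:
drive_tool:
  moves:
    - {"linear": [0, 0, 0.0005], "delta_rot": [0, 0, 0]}
    - {"linear": [0, 0, 0.0005], "delta_rot": [0, 0, 0]}
    - {"linear": [0, 0, 0], "delta_rot": [0, 0, 0]}

```text
time: 27.32
ee_pos: [497.8, 259.3, 175.8]
eef_rot: [0.0, -0.277, 0.961, -0.0]
wrist_force: [-3.3, -1.9, 11.2]
opening: 45.3
gripper_force: 63.3
```

Call:
drive_tool:
  moves:
    - {"linear": [0, 0, 0.0005], "delta_rot": [0, 0, 0]}
    - {"linear": [0, 0, 0], "delta_rot": [0, 0, 0]}

```text
time: 27.58
ee_pos: [497.8, 259.3, 175.7]
eef_rot: [0.001, -0.277, 0.961, -0.0]
wrist_force: [-3.1, -2.5, 14.8]
opening: 45.1
gripper_force: 63.7
```

Call:
drive_tool:
  moves:
    - {"linear": [0, 0, 0.0005], "delta_rot": [0, 0, 0]}
    - {"linear": [0, 0, 0.0005], "delta_rot": [0, 0, 0]}
    - {"linear": [0, 0, 0], "delta_rot": [0, 0, 0]}
    - {"linear": [0, 0, 0], "delta_rot": [0, 0, 0]}
    - {"linear": [0, 0, 0], "delta_rot": [0, 0, 0]}
    - {"linear": [0, 0, 0], "delta_rot": [0, 0, 0]}

```text
time: 28.32
ee_pos: [497.9, 259.4, 175.7]
eef_rot: [0.001, -0.277, 0.961, -0.0]
wrist_force: [-6.4, -3.9, 23.8]
opening: 45.2
gripper_force: 64.7
```

```bash
python3 -c "
from h import *
s=get_image('side');t=get_image('top')
cv2.imwrite('pics/a7.png',np.vstack([cv2.resize(s['image'][115:175,226:326,::-1],(500,300),interpolation=2),cv2.resize(t['image'][100:340,120:540,::-1],(500,286),interpolation=3)]))
print(manip.observe()['wrist_force'],manip.observe()['ee_pos'])"
```

```text
[-6.44154012 -4.02853927 23.1918687 ] [497.89430304 259.35145736 175.70528138]
```

View pics/a7.png

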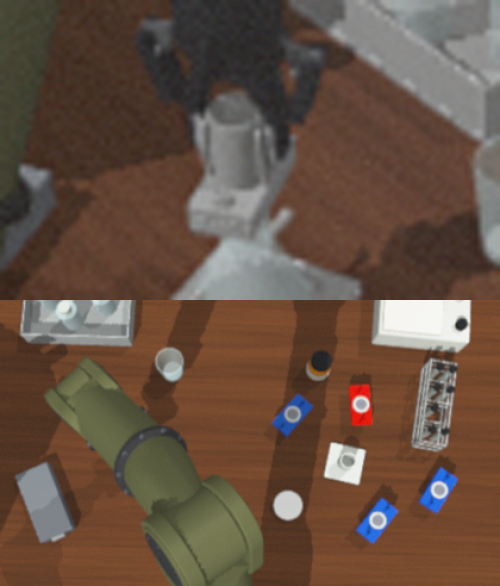

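The two plates are closed with no gap at crop (230,205), and the bystanders stand where they were. I'm handing the job in.

```bash
python3 -c "
from cell import manip
print(manip.finish_job())"
```

```text
the job is handed in; nothing more can be done
None
```

The lower half is seated in the flask neck, and the cup is on its dowels and held pressed shut against the hard stop at about 25 N, still gripped. I handed the job in at about 28 s; the last pictures showed no bystander moved, though the arm hid the bung from view.

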